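# Turn a cup over onto the drying peg

### The job

The clean cup standing on the chopping board has to dry: lay it on its side in the wooden cradle and let go of it, then take it again the other way round and set it upside down over the free peg of the drying rack, down until its rim rests on the peg's foot. Do not drop the cup, and leave the cup that is already drying, the jar and the bowl where they are.

Things in the scene. Friction and masses are not known exactly. Their poses are not given: they have to be found in the camera images.
- cup: the cup to turn over: brown glazed stoneware, a straight round cylinder without handle, outside diameter 56 mm, height 74 mm, wall 4 mm (inside diameter 48 mm), floor 5 mm thick, about 180 g. It starts upright on the chopping board. Origin at the centre of its underside; z runs along its axis from the closed bottom to the open mouth
- cup_mid (a point): point on the cup's axis, half way up (37 mm from the bottom)
- cup_rim (a point): centre of the cup's open mouth, on its axis 74 mm from the bottom
- board: wooden chopping board, fixed, 200 (x) x 240 (y) x 12 mm thick; origin at the centre of its underside
- cradle: light wooden cradle, fixed: base 130 (x) x 80 (y) x 6 mm with two parallel rails along x, each 120 mm long, 10 mm wide, centred 22 mm either side of the middle, tops 22 mm above the table (34 mm open between the rails). The cup lies between the rails with its axis along the cradle's x, mouth at either end, its axis then 44 mm above the table. Origin at the centre of its underside
- rack: drying rack, fixed: a light wooden board 260 (x) x 120 (y) x 18 mm that carries two equal pegs 140 mm apart along its x; origin at the centre of its underside
- peg: the free peg on the rack: a round wooden foot of diameter 70 mm and 6 mm thick, from its middle an upright peg of diameter 36 mm that ends 57 mm above the foot's underside, the last 11 mm tapering to 20 mm. Origin at the centre of the foot's underside (on the rack, 18 mm above the table), z up. A cup set over it rests with its rim on the foot, 6 mm above this origin
- peg_b: the other peg on the rack, same shape, already taken by a drying cup; origin as for the free peg
- cup_b: bystander: an equal cup already upside down on the other peg; origin at the centre of its closed bottom, which is on top, z pointing down
- jar: bystander: closed amber glass jar with a steel lid, diameter 66 mm, height 110 mm, origin at the centre of its underside
- bowl: bystander: steel bowl, rim diameter 150 mm, height 60 mm, origin at the centre of its underside
Not all that is in view belongs to the job. What is shaped like the cradle but orange is not meant. Leave any green look-alike of the cup alone.

How it is judged:
On the way:
1. the cup lies on its side between the rails of the cradle, let go of (angle between the z axis of cup and the x axis of cradle, either way round below 0.2 rad and y of cup_mid in the frame of cradle between -0.012 and 0.012 m and x of cup_mid in the frame of cradle between -0.06 and 0.06 m and z of cup_mid in the frame of cradle below 0.05 m and contact force between cup and the fingers below 0.1 N and linear speed of cup below 0.03 m/s), for 0.2 s.
At the end, for the whole second after the job is handed in: The cup stands upside down (within 8 degrees) over the free peg, its mouth's centre within 10 mm of the peg's axis and its rim on the peg's foot (mouth 2 to 10 mm above the peg's origin), at rest and released; the other cup is still upside down on the other peg (angle between each of cup, cup_b's own z axis and vertical above 3 rad and horizontal distance between cup_rim and peg below 0.01 m and z of cup_rim in the frame of peg between 0.002 and 0.01 m and linear speed of cup below 0.02 m/s and contact force between cup and the arm below 0.1 N and horizontal distance between cup_b and peg_b below 0.012 m); the robot touches nothing.
It fails at once if the cup is dropped: it moves faster than 0.5 m/s while no finger touches it (linear speed of cup above 0.5 m/s and contact force between cup and the fingers below 0.05 N).
It fails at once if the drying cup is moved by more than 15 mm (distance of cup_b from where it was at the start of the episode above 0.015 m).
It fails at once if the jar or bowl is moved by more than 20 mm (distance of any of jar, bowl from where it was at the start of the episode above 0.02 m).
It also fails if it takes over 56 s, if anything falls off the work surface, if the arm or the gripper's body presses on something with over 40 N, if the wrist force passes 120 N, or if a joint passes its speed limit or range.

### The arm

A 7-joint arm with a two-finger parallel gripper is mounted at the origin on the work surface. World frame = base frame: x ahead of the robot, y to its left, z up, the work surface at z = 0. Lengths are in m, angles in rad, forces in N, time in s.
With the tool pointing down it reaches from about 0.4 to 0.85 m from the base axis. Payload 4.5 kg.
Tool frame: the origin (TCP) lies midway between the tips of the shut fingers; the grasp point (between the pads) lies 19 mm behind it; z points along the fingers, y is the direction in which the jaws open and shut (so a half turn about z gives the same grasp; the last joint's range is limited). The gripper opens to 85 mm and grips with 20 to 120 N. Pads are 22 mm wide; open, the fingers measure 114 mm over their backs; the gripper's body (76 mm by 85 mm) begins 54 mm behind the grasp point. The pads swing forward as they close: fully open they stand 13 mm farther back than shut.
Start: joints at [-1.181, 0.689, -0.195, 1.565, 0.157, 0.902, -0.215], TCP at [0.218, 0.586, 0.231] pointing down, gripper open.
Joint ranges: [-3.01, 3.01], [-0.46, 2.08], [-1.47, 1.51], [0.13, 2.56], [-1, 4.14], [0.04, 2.09], [-2.66, 2.66]. Speed limits (rad/s): [2.57, 2.57, 3.14, 3.14, 3.14, 3.14, 3.14].

### API

Orientations are given as a unit quaternion [w, x, y, z].
In Python, from station import state, camera, calibration, hand_in, masks_of, pinpoint gives the robot as it stands. The module is installed in compiled form; this text tells all that it offers.
- The arm moves only by the shell command python3 -m inch 'ROWS'. ROWS is JSON, a list of rows, each an object of numbers: "fingers": the opening, from 0 (shut) to 1 (fully open); "dx", "dy", "dz": the shift along the world's x, y, z as a fraction of full scale; "ax", "ay", "az": the turn, a rotation vector about the world's x, y, z as a fraction of full scale. A call has 1 to 10 rows; each row shifts and turns the pose as measured when the row begins; what a row does not reach is not made up. Full scale, the value 1, is 20 mm for a shift and 0.08 rad for a turn. A row lasts 1/8 s, in which the tool goes at most 62.5 mm and 10.7 degrees, less where a joint would pass 70% of its speed; a pose out of reach is approached as far as the arm can. A call with a number of a shift or a turn outside -1 to 1 is refused whole. A call with a gripper value outside its range is refused whole. The fingers move at their own pace and stop on an object; the grip force is fixed at half the most. Time passes only in rows, so rows that do not move let the fingers close. It gives the time, the measured TCP pose, the force and the opening at its end, in the units of the state.
- state(): the state, without advancing time (a new reading comes with each control period).
- camera(name): name is "scene" or "top" or "wrist"; returns (picture, depth): 480x640x3 uint8, red, green, blue; 480x640 float32, m along the optical axis (not along the pixel's ray), 0 where there is no reading.
- calibration(name): a dict with "intrinsics" (3x3 intrinsics, pixels), "rvec" (rotation vector, rad) and "tvec" (3), from world to camera coordinates, as OpenCV has them. Camera axes: x right, y down, z forward; pixel columns grow to the right and rows downward; lengths in m; the calibration is good to about 2 mm. A picture is of the moment at which its call begins: read the wrist's pose just before it. calibration takes no time and is no camera call; for the wrist camera it gives the pose at the moment of the call.
- hand_in(): hands the job in, once; it reports no verdict.
Trained networks look in the newest picture that a camera, given by its name, has taken for a name from the list of things; names that differ only in an ending like _2 or _b are one class to them, and where a whole thing is asked for, a point or a joint stands for the part that bears it (a point fixed in the world has none). Each returns a list of dicts, best first, with "p" (0 to 1); they miss things now and then, are a little off and sometimes report something else, mostly with a low value. They report only what shows in the picture. A call takes as long as a camera call. They do not tell look-alikes from the thing itself.
- masks_of(camera, label): "pixels" (480x640 bool, what is visible of it) and "extent" ([left, top, right, bottom] as shares, 0 to 1, of the picture: columns of its width, rows of its height, round what is visible of it).
- pinpoint(camera, label): "location" ([column, row] as shares, 0 to 1, of the picture: columns of its width, rows of its height: a listed point, or the origin of a listed thing).
The state is a dict: "clock": time; "q": joint angles; "joint_vel": joint speeds; "joint_torque": joint torques, N m; "position": TCP position; "ee_rot": TCP orientation; "contact_force": force on the tool from outside, world axes, zero at the start; "torque": the same for the moment, N m; "opening": opening from 0.0 (shut) to 1.0 (fully open).
Only numpy, scipy, OpenCV 4.12 (cv2) and the standard library are available. Lean on these libraries where they do the work, as an engineer would, in place of code of your own. Each camera call takes 0.05 s, during which the arm holds its last target. There are 200 camera calls.

## Working session

There is one attempt and no reset: what is moved stays moved. The work goes in short steps, Python scripts to look and compute and a shell command to move; the robot and the scene stay as the last step left them, time stands still between calls to the robot, and variables do not carry over. Pictures are saved under pics/ and viewed, about 8 in all and at most 12, crops included, and the job is handed in when it is done.

```bash
mkdir -p pics
cat > h.py <<'E'
import numpy as np, cv2
from station import state,camera,calibration,hand_in,masks_of,pinpoint
from scipy.spatial.transform import Rotation as R
def cal(n):
    c=calibration(n);K=np.array(c["intrinsics"]);Rm=cv2.Rodrigues(np.array(c["rvec"],float))[0];t=np.array(c["tvec"],float).ravel();return K,Rm,t
def cloud(n,d):
    K,Rm,t=cal(n);v,u=np.mgrid[:480,:640];P=np.stack([(u-K[0,2])/K[0,0]*d,(v-K[1,2])/K[1,1]*d,d],-1)
    return (P-t)@Rm
def atz(n,u,v,z):
    K,Rm,t=cal(n);r=Rm.T@np.linalg.solve(K,[u,v,1]);o=-Rm.T@t;return o+r*(z-o[2])/r[2]
def save(n,img):cv2.imwrite('pics/'+n+'.png',img[...,::-1])
E
python3 - <<'E'
from h import *
print(state())
for n in("scene","top"):
    p,d=camera(n);save(n,p);np.savez(n,p=p,d=d);C=cloud(n,d)
    for l in("cup","cradle","rack","peg","jar","bowl","board"):
        for m in masks_of(n,l):
            if m["p"]<.3: continue
            px=m["pixels"]&(d>0);X=C[px];v,u=np.nonzero(px)
            z=np.percentile(X[:,2],97);T=X[X[:,2]>z-.006]
            print(n,l,round(m["p"],2),"px",int(u.mean()),int(v.mean()),"top",T.mean(0).round(3),"min",np.percentile(X,3,0).round(3),"max",np.percentile(X,97,0).round(3),"rgb",p[px].mean(0).astype(int))
    for l in("peg","cradle"):
        for k in pinpoint(n,l): print(n,"pin",l,k)
E
```

```text
{'clock': 0.0, 'q': array([-1.18119694,  0.69000808, -0.19450839,  1.56637972,  0.15729483,
        0.90252316, -0.21511246]), 'joint_vel': array([-1.24958999e-05, -1.66330361e-03,  5.51166704e-04, -5.55647270e-06,
       -1.25893410e-03,  9.85723841e-05,  1.11856354e-03]), 'joint_torque': array([-2.19015678e-04, -5.39608169e+01, -1.26680028e+00, -1.58541781e+01,
        9.04999935e-03,  9.57116164e-03,  9.73611634e-06]), 'position': array([0.21752799, 0.58519955, 0.23045938]), 'ee_rot': array([-1.00095212e-04,  1.76928862e-01,  9.84223171e-01, -9.58191969e-04]), 'contact_force': array([-0.55900612,  0.21929557, -1.0699449 ]), 'torque': array([0.01734663, 0.0319849 , 0.01139927]), 'opening': 0.9992553557503284}
scene cup 0.61 px 331 195 top [ 0.33  -0.237  0.07 ] min [ 0.303 -0.265 -0.   ] max [ 0.356 -0.211  0.072] rgb [ 32 100  46]
scene cup 0.58 px 273 210 top [ 0.497 -0.252  0.083] min [ 0.445 -0.282  0.01 ] max [ 0.524 -0.226  0.084] rgb [94 42 22]
scene cradle 0.94 px 356 286 top [0.516 0.032 0.02 ] min [ 0.475 -0.028  0.001] max [0.563 0.093 0.021] rgb [195 150  93]
scene crad
[... 1759 characters left out ...]
2 59 33]
top peg 0.47 px 203 210 top [0.628 0.237 0.024] min [0.601 0.222 0.019] max [0.664 0.269 0.028] rgb [85 54 31]
top jar 0.64 px 413 145 top [ 0.753 -0.213  0.111] min [ 0.721 -0.239  0.012] max [ 0.777 -0.182  0.114] rgb [88 81 77]
top bowl 0.83 px 289 129 top [0.8   0.048 0.059] min [ 0.735 -0.017  0.002] max [0.861 0.112 0.061] rgb [82 79 80]
top board 0.87 px 433 261 top [ 0.508 -0.258  0.014] min [ 0.415 -0.368  0.007] max [ 0.602 -0.143  0.017] rgb [104  65  37]
top pin peg {'location': [0.3216, 0.5754], 'p': 0.72}
top pin peg {'location': [0.3116, 0.4277], 'p': 0.69}
top pin cradle {'location': [0.4739, 0.5427], 'p': 0.66}
top pin cradle {'location': [0.5052, 0.709], 'p': 0.64}
```

View pics/top.png

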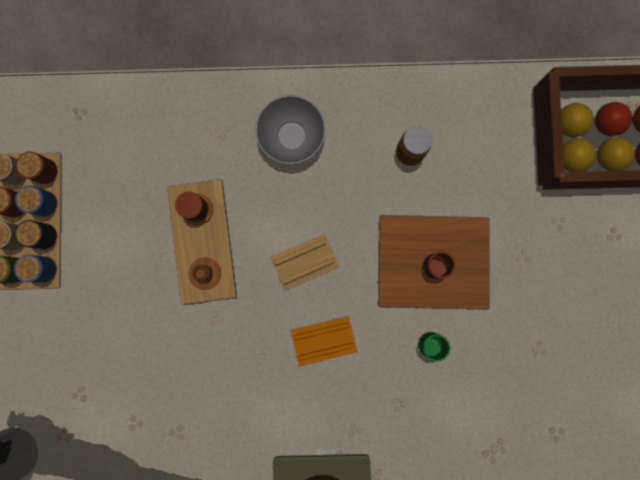

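View pics/scene.png

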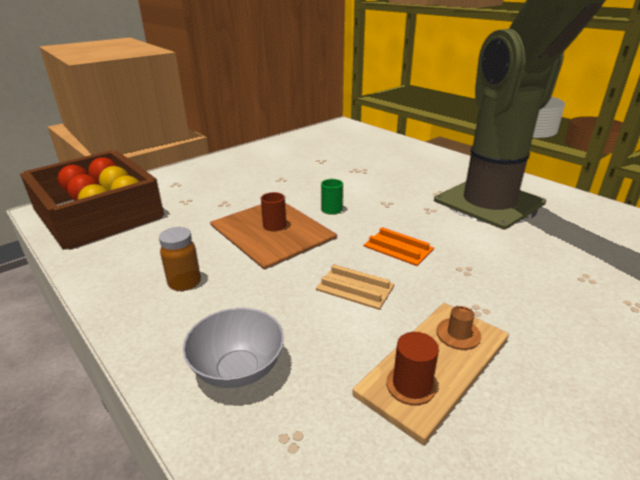

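Run:
```python
from h import *
f=np.load("top.npz");p,d=f["p"],f["d"]
print("cam",(-cal("top")[1].T@cal("top")[2]))
C=cloud("top",d)
def box(x0,x1,y0,y1,z0,z1): 
    m=(C[...,0]>x0)&(C[...,0]<x1)&(C[...,1]>y0)&(C[...,1]<y1)&(C[...,2]>z0)&(C[...,2]<z1)&(d>0);return C[m]
def rect(n,P):
    r=cv2.minAreaRect((P[:,:2]*1000).astype(np.float32));print(n,len(P),[np.round(a,1) for a in r])
rect("rails",box(.44,.60,-.06,.12,.016,.03))
rect("cradle",box(.44,.60,-.06,.12,.0035,.03))
rect("rack",box(.41,.73,.15,.35,.014,.03))
P=box(.44,.56,.18,.32,.06,.08);print("free peg top",P.mean(0),len(P))
P=box(.44,.56,.18,.32,.062,.09);c=cv2.minEnclosingCircle((P[:,:2]*1000).astype(np.float32));print("peg/cup?",c)
for nm,b in dict(cup=(.45,.56,-.3,-.2,.08,.1),green=(.28,.38,-.3,-.19,.068,.09),cupb=(.58,.70,.18,.32,.075,.12)).items():
    P=box(*b)
    if len(P):print(nm,P.mean(0).round(4),len(P),cv2.minEnclosingCircle((P[:,:2]*1000).astype(np.float32)))
```

```text
cam [ 0.45750013 -0.01772958  1.32886853]
rails 506 [array([515.9,  24.6]), array([ 54.3, 119.7]), np.float64(21.7)]
cradle 2083 [array([520.1,  29.8]), array([159.5, 179.2]), np.float64(0.1)]
rack 4935 [array([564.9, 246.2]), array([259.7, 120.5]), np.float64(6.3)]
free peg top [0.49526766 0.23824364 0.06642795] 234
peg/cup? ((495.58880615234375, 239.2571563720703), 17.8692626953125)
cup [ 0.4997 -0.257   0.0855] 168 ((498.5754089355469, -256.9190673828125), 28.112060546875)
green [ 0.3302 -0.2429  0.0733] 176 ((331.2713928222656, -242.52798461914062), 28.354921340942383)
cupb [0.6327 0.2543 0.096 ] 634 ((633.4696655273438, 255.8634796142578), 28.18260955810547)
```

Top view: the look-alikes for the cup are brown on the board (438,265), green on the table (433,346) and brown, upside down on the rack (192,207). The one to take is (438,265). The cradle is the light wooden one at (304,261), not the orange one at (324,341). The free peg is at (204,273). I'll start moving and collect joint data on the way.

```bash
python3 -c "
from h import *
f=np.load('top.npz')['p'];save('crop',cv2.resize(f[190:370,160:500],None,fx=2.3,fy=2.3,interpolation=2))"
cat > log.py <<'E'
from h import *
import json
s=state();open('log.txt','a').write(json.dumps([list(s['q']),list(s['position']),list(s['ee_rot'])])+'\n')
print(round(s['clock'],2),'pos',s['position'].round(4),'q',s['q'].round(2),'op',round(s['opening'],3))
r=R.from_quat(s['ee_rot'],scalar_first=True).as_matrix();print('z',r[:,2].round(3),'y',r[:,1].round(3),'F',s['contact_force'].round(1))
E
python3 log.py
python3 -m inch '[{"fingers":1,"dx":1,"dy":-1,"az":-0.6},{"fingers":1,"dx":1,"dy":-1,"az":-0.6},{"fingers":1,"dx":1,"dy":-1,"az":-0.6},{"fingers":1,"dx":1,"dy":-1,"az":-0.6},{"fingers":1,"dx":1,"dy":-1,"az":-0.6}]'
python3 log.py
python3 -m inch '[{"fingers":1,"dx":1,"dy":-1,"az":-0.6},{"fingers":1,"dx":1,"dy":-1,"az":-0.6},{"fingers":1,"dx":1,"dy":-1,"az":-0.6},{"fingers":1,"dx":1,"dy":-1,"az":-0.6},{"fingers":1,"dx":0,"dy":-1,"az":-0.6,"ax":0.5},{"fingers":1,"dx":0,"dy":-1,"az":-0.6,"ax":1},{"fingers":1,"dx":0,"dy":-1,"az":-0.6,"ax":1}]'
python3 log.py
```

```text
1.0 pos [0.2177 0.5859 0.2313] q [-1.18  0.69 -0.19  1.57  0.16  0.9  -0.22] op 1.001
z [ 0.  0. -1.] y [0.348 0.937 0.   ] F [-0.1  1.1  1.2]
1.0 pos [0.2177 0.5859 0.2313] q [-1.18  0.69 -0.19  1.57  0.16  0.9  -0.22] op 1.001
z [ 0.  0. -1.] y [0.348 0.937 0.   ] F [-0.1  1.1  1.2]
1.0 pos [0.2177 0.5859 0.2313] q [-1.18  0.69 -0.19  1.57  0.16  0.9  -0.22] op 1.001
z [ 0.  0. -1.] y [0.348 0.937 0.   ] F [-0.1  1.1  1.2]invalid input at $[0]: expected keys fingers, dx, dy, dz, ax, ay, az
invalid input at $[0]: expected keys fingers, dx, dy, dz, ax, ay, az
```

View pics/crop.png

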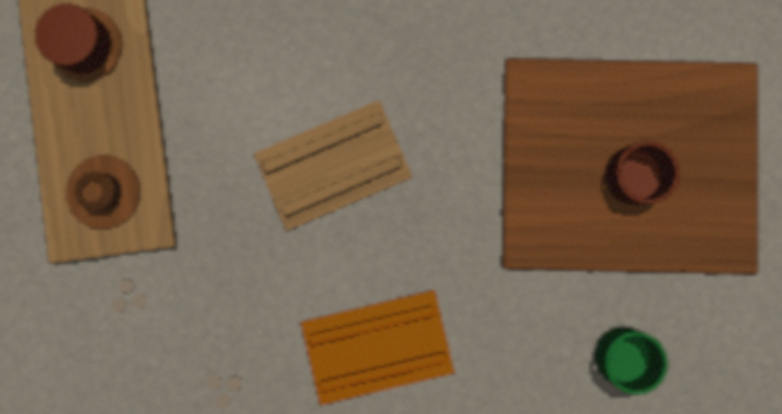

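The crop confirms it: brown open cup on the board (crop 640,175), light wooden cradle (335,165), bare peg (100,190), with the green cup and the orange cradle as decoys. Every row needs all seven keys, so I'll send the move again in that form.

```bash
python3 -m inch '[{"fingers":1,"dx":1,"dy":-1,"dz":0,"ax":0,"ay":0,"az":-0.6},{"fingers":1,"dx":1,"dy":-1,"dz":0,"ax":0,"ay":0,"az":-0.6},{"fingers":1,"dx":1,"dy":-1,"dz":0,"ax":0,"ay":0,"az":-0.6},{"fingers":1,"dx":1,"dy":-1,"dz":0,"ax":0,"ay":0,"az":-0.6},{"fingers":1,"dx":1,"dy":-1,"dz":0,"ax":0,"ay":0,"az":-0.6}]'
python3 log.py
python3 -m inch '[{"fingers":1,"dx":1,"dy":-1,"dz":0,"ax":0,"ay":0,"az":-0.6},{"fingers":1,"dx":1,"dy":-1,"dz":0,"ax":0,"ay":0,"az":-0.6},{"fingers":1,"dx":1,"dy":-1,"dz":0,"ax":0,"ay":0,"az":-0.6},{"fingers":1,"dx":1,"dy":-1,"dz":0,"ax":0,"ay":0,"az":-0.6},{"fingers":1,"dx":1,"dy":-1,"dz":0,"ax":0,"ay":0,"az":-0.6}]'
python3 log.py
python3 -m inch '[{"fingers":1,"dx":0,"dy":-1,"dz":0,"ax":1,"ay":0,"az":0},{"fingers":1,"dx":0,"dy":-1,"dz":0,"ax":1,"ay":0,"az":0},{"fingers":1,"dx":0,"dy":-1,"dz":0,"ax":1,"ay":0,"az":0},{"fingers":1,"dx":0,"dy":-1,"dz":0,"ax":1,"ay":0,"az":0}]'
python3 log.py
```

```text
clock: 1.62
position: [0.3242, 0.4781, 0.2315]
ee_rot: [0.001, 0.301, 0.953, -0.0]
contact_force: [0.7, -0.4, 0.2]
opening: 0.999
1.62 pos [0.3242 0.4781 0.2315] q [-0.97  0.62 -0.14  1.71  0.11  0.81 -0.21] op 0.999
z [ 0.002 -0.001 -1.   ] y [0.575 0.818 0.   ] F [ 0.7 -0.4  0.2]
clock: 2.25
position: [0.4339, 0.3637, 0.2324]
ee_rot: [0.003, 0.426, 0.905, -0.002]
contact_force: [-0.1, 0.4, 0.1]
opening: 1.001
2.25 pos [0.4339 0.3637 0.2324] q [-0.74  0.61 -0.07  1.75  0.07  0.79 -0.16] op 1.001
z [ 0.004 -0.005 -1.   ] y [ 0.771  0.637 -0.   ] F [-0.1  0.4  0.1]
clock: 2.75
position: [0.4394, 0.2737, 0.2329]
ee_rot: [-0.063, 0.428, 0.889, 0.147]
contact_force: [0.4, -0.4, 0.4]
opening: 1.003
2.75 pos [0.4394 0.2737 0.2329] q [-0.21  0.53 -0.4   2.04 -0.16  0.43  0.27] op 1.003
z [ 0.014  0.314 -0.949] y [0.78  0.59  0.207] F [ 0.4 -0.4  0.4]
```

```bash
cat > kin.py <<'E'
from h import *
import json
L=[json.loads(l) for l in open('log.txt')]
Q=np.array([l[0] for l in L]);P=np.array([l[1] for l in L]);O=[R.from_quat(l[2],scalar_first=True) for l in L]
import itertools
from scipy.optimize import least_squares
SEQ='zyzyzyz'
def fkR(q,sg):
    rs=[];r=R.identity()
    for i in range(7): r=r*R.from_euler(SEQ[i],sg[i]*q[i]); rs.append(r)
    return rs
if __name__=='__main__':
    best=[]
    for s in itertools.product([1,-1],repeat=7):
        B=[fkR(q,s)[-1].inv()*o for q,o in zip(Q,O)]  # constant tool offset
        m=R.concatenate(B).mean();e=max((m.inv()*b).magnitude() for b in B);best.append((e,s,m.as_rotvec().round(3)))
    best.sort(key=lambda a:a[0])
    for b in best[:6]:print(b)
    s=best[0][1]
    def cols(q):
        rs=[x.as_matrix() for x in fkR(q,s)]
        return rs
    # p = [0,0,h]+ R2*a + R4*b + R7*c (3-vectors)
    A=[];y=[]
    for q,p in zip(Q,P):
        rs=cols(q);A.append(np.hstack([[[0],[0],[1]],rs[1],rs[3],rs[6]]));y.append(p)
    A=np.vstack(A);y=np.hstack(y);x,res,rk,sv=np.linalg.lstsq(A,y,rcond=1e-3);print(rk,sv.round(3),x.round(3),abs(A@x-y).max())
E
python3 kin.py
```

```text
(4.1708319289983453e-16, (-1, 1, -1, 1, -1, 1, -1), array([ 0.   , -0.   ,  1.571]))
(0.131630700143985, (-1, 1, -1, -1, -1, -1, -1), array([-1.008, -1.043,  1.316]))
(0.2013571623947066, (-1, -1, 1, -1, 1, -1, -1), array([-0.013, -0.024,  1.153]))
(0.4059809218233639, (-1, 1, 1, 1, -1, 1, -1), array([-0.192,  0.181,  1.251]))
(0.408036600302312, (-1, 1, 1, -1, -1, -1, -1), array([-0.938, -0.97 ,  0.911]))
(0.44392190903667494, (-1, -1, -1, -1, -1, 1, -1), array([-1.481, -0.984,  1.134]))
10 [4.883 4.228 4.218 0.466 0.365 0.335 0.144 0.046 0.035 0.007] [ 0.346 -0.    -0.019  0.564 -0.    -0.027  0.345  0.     0.     0.333] 5.661172284537885e-06
```

```bash
cat > ik.py <<'E'
from kin import *
from scipy.optimize import least_squares
S=(-1,1,-1,1,-1,1,-1);TO=R.from_euler('z',np.pi/2)
A=[];y=[]
for q,p in zip(Q,P):
    rs=[r.as_matrix() for r in fkR(q,S)];A.append(np.hstack([[[0],[0],[1]],rs[1],rs[3],rs[6]]));y.append(p)
x=np.linalg.lstsq(np.vstack(A),np.hstack(y),rcond=1e-3)[0]
lo=np.array([-3.01,-.46,-1.47,.13,-1,.04,-2.66]);hi=np.array([3.01,2.08,1.51,2.56,4.14,2.09,2.66])
def fk(q):
    rs=fkR(q,S);p=np.array([0,0,x[0]])+rs[1].apply(x[1:4])+rs[3].apply(x[4:7])+rs[6].apply(x[7:10]);return p,rs[6]*TO
def ik(p,o,seeds):
    best=None
    for s in seeds:
        def f(q):
            a,b=fk(q);return np.r_[(a-p)*10,(b*o.inv()).as_rotvec()*3,.01*(q-s)]
        r=least_squares(f,np.clip(s,lo+.01,hi-.01),bounds=(lo+.03,hi-.03))
        e=np.linalg.norm(r.fun[:6])
        if best is None or e<best[0]-.01: best=(e,r.x)
    return best
def tool(az,tilt,flip):
    # tool pointing: tilt from down toward azimuth az; jaw y = horizontal perpendicular
    h=np.array([np.cos(az),np.sin(az),0]);z=np.sin(tilt)*h-np.array([0,0,np.cos(tilt)])
    yv=np.cross([0,0,1],h)*(-1 if flip else 1);return R.from_matrix(np.stack([np.cross(yv,z),yv,z],1))
E
python3 - <<'E'
from ik import *
rng=np.random.default_rng(0);seeds=[Q[-1]]+[lo+(hi-lo)*rng.random(7) for _ in range(10)]
d=np.deg2rad
pts=dict(cup=(.5,-.257,.057),crad=(.516,.025,.046),peg=(.495,.2385,.066))
for nm,az in (("cup",-68),("cup",-30),("cup",112),("cup",60),("crad",-68),("crad",112),("peg",-68),("peg",-100),("peg",112),("peg",26)):
    for t in ((75,) if nm!="crad" else (-15,15)):
        for fl in (0,1):
            o=tool(d(az),d(t),fl);p=np.array(pts[nm])+o.apply([0,0,.019])
            e,q=ik(p,o,seeds);print(nm,az,t,fl,"err",round(e,3),q.round(2))
E
```

```text
Traceback (most recent call last):
  File "ik.py", line 16, in ik
    r=least_squares(f,np.clip(s,lo+.01,hi-.01),bounds=(lo+.03,hi-.03))
ValueError: Initial guess is outside of provided bounds
```

```bash
sed -i 's/lo+.01,hi-.01/lo+.04,hi-.04/' ik.py
python3 - <<'E'
from ik import *
rng=np.random.default_rng(0);seeds=[Q[-1]]+[lo+(hi-lo)*rng.random(7) for _ in range(10)]
d=np.deg2rad
pts=dict(cup=(.5,-.257,.057),crad=(.516,.025,.046),peg=(.495,.2385,.066))
for nm,az in (("cup",-68),("cup",-30),("cup",112),("cup",60),("crad",-68),("crad",112),("peg",-68),("peg",-100),("peg",112),("peg",26)):
    for t in ((75,) if nm!="crad" else (-15,15)):
        for fl in (0,1):
            o=tool(d(az),d(t),fl);p=np.array(pts[nm])+o.apply([0,0,.019])
            e,q=ik(p,o,seeds);print(nm,az,t,fl,"err",round(e,3),q.round(2))
E
```

```text
cup -68 75 0 err 0.0 [-0.08  1.4  -0.14  2.25  1.87  1.59 -2.02]
cup -68 75 1 err 0.0 [-0.3   1.43  0.17  2.26  1.9   1.26  0.97]
cup -30 75 0 err 0.032 [ 1.07  2.05 -1.23  2.53  3.5   2.04  0.11]
cup -30 75 1 err 0.177 [-0.13  1.82  0.5   2.53  2.52  2.06  0.48]
cup 112 75 0 err 0.0 [ 0.62  1.53  0.16  0.8  -0.68  2.06 -1.91]
cup 112 75 1 err 0.0 [ 0.8   1.54 -0.46  0.78 -0.24  1.96  0.92]
cup 60 75 0 err 0.0 [ 1.05  1.35 -0.26  1.57 -0.97  1.21 -1.91]
cup 60 75 1 err 0.0 [ 1.28  1.45 -0.7   1.56 -0.55  0.95  0.88]
crad -68 -15 0 err 0.0 [ 0.17  0.94 -0.27  1.92 -0.06  0.39  0.44]
crad -68 -15 1 err 0.0 [ 0.51  1.11 -0.92  1.91  0.94  0.7   2.63]
crad -68 15 0 err 0.0 [-0.5   0.95  0.34  2.1  -0.12  0.09  0.2 ]
crad -68 15 1 err 0.0 [-0.15  0.92 -0.25  2.08  1.31  0.47  1.96]
crad 112 -15 0 err 0.0 [-0.15  0.92 -0.25  2.08  1.31  0.47  1.96]
crad 112 -15 1 err 0.0 [-0.5   0.95  0.34  2.1  -0.12  0.09  0.2 ]
crad 112 15 0 err 0.0 [ 0.51  1.11 -0.92  1.91  0.94  0.7   2.63]
crad 112 15 1 err 0.0 [ 0.17  0.94 -0.27  1.92 -0.06  0.39  0.44]
peg -68 75 0 err 0.0 [-1.35  1.48  0.68  1.55  0.36  1.08 -0.87]
peg -68 75 1 err 0.0 [-0.98  1.33 -0.05  1.53  0.94  1.52  1.77]
peg -100 75 0 err 0.0 [-1.02  1.49  0.48  1.08  0.24  1.71 -0.95]
peg -100 75 1 err 0.0 [-0.78  1.44 -0.15  1.06  0.66  1.92  1.83]
peg 112 75 0 err 0.0 [ 0.15  1.33 -0.28  1.63 -0.97  1.17 -1.89]
peg 112 75 1 err 0.0 [ 0.43  1.47 -0.82  1.61 -0.42  0.87  0.77]
peg 26 75 0 err 0.179 [ 0.21  2.05 -1.19  2.53  3.53  1.94  0.12]
peg 26 75 1 err 0.285 [ 0.02  1.74 -0.76  2.53  3.45  2.06  2.63]
```

```bash
cat > go.py <<'E'
# usage: go.py x y z az tilt flip [grasp offset g]: rows needed (units of full scale) to bring TCP to point + g*tool z
import sys
from h import *
def tool(az,tilt,flip):
    h=np.array([np.cos(az),np.sin(az),0]);z=np.sin(tilt)*h-np.array([0,0,np.cos(tilt)])
    yv=np.cross([0,0,1],h)*(-1 if flip else 1);return R.from_matrix(np.stack([np.cross(yv,z),yv,z],1))
a=[float(v) for v in sys.argv[1:]];g=a[6] if len(a)>6 else .022
o=tool(np.deg2rad(a[3]),np.deg2rad(a[4]),a[5]);p=np.array(a[:3])+o.apply([0,0,g])
s=state();c=R.from_quat(s['ee_rot'],scalar_first=True)
print('target TCP',p.round(4),'z',o.apply([0,0,1]).round(3));print('shift/20mm',((p-s['position'])/.02).round(2),'turn/.08',((o*c.inv()).as_rotvec()/.08).round(2))
E
python3 go.py .4995 -.257 .057 90 75 1 -.1
python3 - <<'E'
from ik import *
d=np.deg2rad;q=Q[-1]
for p,az,t in (((.45,.1,.23),118,30),((.47,-.1,.23),105,50),((.5,-.3,.2),90,75),((.5,-.257,.057),90,75)):
    o=tool(d(az),d(t),1);e,q=ik(np.array(p),o,[q]);print(az,t,round(e,3),q.round(2))
E
```

```text
target TCP [ 0.4995 -0.3536  0.0829] z [ 0.     0.966 -0.259]
shift/20mm [  3.01 -31.37  -7.5 ] turn/.08 [11.93  6.51 -5.9 ]
118 30 0.0 [ 0.29  0.66 -0.47  1.89 -0.27  0.86  0.57]
105 50 0.0 [ 0.75  0.89 -0.47  1.61 -0.34  1.27  0.8 ]
90 75 0.0 [ 1.01  1.3  -0.48  1.01 -0.48  1.81  0.75]
90 75 0.0 [ 0.98  1.47 -0.46  1.05 -0.42  1.63  0.87]
```

Continuous path confirmed. Next I travel while tilting the tool toward +y.

```bash
python3 -m inch '[{"fingers":1,"dx":0.1,"dy":-1,"dz":0,"ax":0.4,"ay":0.22,"az":-0.2},{"fingers":1,"dx":0.1,"dy":-1,"dz":0,"ax":0.4,"ay":0.22,"az":-0.2},{"fingers":1,"dx":0.1,"dy":-1,"dz":0,"ax":0.4,"ay":0.22,"az":-0.2},{"fingers":1,"dx":0.1,"dy":-1,"dz":0,"ax":0.4,"ay":0.22,"az":-0.2},{"fingers":1,"dx":0.1,"dy":-1,"dz":0,"ax":0.4,"ay":0.22,"az":-0.2},{"fingers":1,"dx":0.1,"dy":-1,"dz":0,"ax":0.4,"ay":0.22,"az":-0.2},{"fingers":1,"dx":0.1,"dy":-1,"dz":0,"ax":0.4,"ay":0.22,"az":-0.2},{"fingers":1,"dx":0.1,"dy":-1,"dz":0,"ax":0.4,"ay":0.22,"az":-0.2},{"fingers":1,"dx":0.1,"dy":-1,"dz":0,"ax":0.4,"ay":0.22,"az":-0.2},{"fingers":1,"dx":0.1,"dy":-1,"dz":0,"ax":0.4,"ay":0.22,"az":-0.2}]' >/dev/null
python3 log.py
python3 -m inch '[{"fingers":1,"dx":0.1,"dy":-1,"dz":0,"ax":0.4,"ay":0.22,"az":-0.2},{"fingers":1,"dx":0.1,"dy":-1,"dz":0,"ax":0.4,"ay":0.22,"az":-0.2},{"fingers":1,"dx":0.1,"dy":-1,"dz":0,"ax":0.4,"ay":0.22,"az":-0.2},{"fingers":1,"dx":0.1,"dy":-1,"dz":0,"ax":0.4,"ay":0.22,"az":-0.2},{"fingers":1,"dx":0.1,"dy":-1,"dz":0,"ax":0.4,"ay":0.22,"az":-0.2},{"fingers":1,"dx":0.1,"dy":-1,"dz":0,"ax":0.4,"ay":0.22,"az":-0.2},{"fingers":1,"dx":0.1,"dy":-1,"dz":0,"ax":0.4,"ay":0.22,"az":-0.2},{"fingers":1,"dx":0.1,"dy":-1,"dz":0,"ax":0.4,"ay":0.22,"az":-0.2},{"fingers":1,"dx":0.1,"dy":-1,"dz":0,"ax":0.4,"ay":0.22,"az":-0.2},{"fingers":1,"dx":0.1,"dy":-1,"dz":0,"ax":0.4,"ay":0.22,"az":-0.2}]' >/dev/null
python3 log.py; python3 go.py .4995 -.257 .057 90 75 1 -.1
```

```text
4.0 pos [0.4603 0.0422 0.2311] q [ 0.65  0.71 -0.7   1.98 -0.32  0.7   0.74] op 0.995
z [-0.05   0.597 -0.8  ] y [0.918 0.344 0.199] F [ 0.3 -1.   0.2]
5.25 pos [ 0.4716 -0.1848  0.2269] q [ 0.99  0.99 -0.6   1.52 -0.32  1.3   0.8 ] op 0.997
z [-0.035  0.823 -0.567] y [0.992 0.099 0.082] F [ 0.7 -0.9  0.2]
target TCP [ 0.4995 -0.3536  0.0829] z [ 0.     0.966 -0.259]
shift/20mm [ 1.39 -8.44 -7.2 ] turn/.08 [ 4.23  1.22 -1.05]
```

```bash
python3 -m inch '[{"fingers":1,"dx":0.15,"dy":-1,"dz":-0.4,"ax":0.45,"ay":0.13,"az":-0.1},{"fingers":1,"dx":0.15,"dy":-1,"dz":-0.4,"ax":0.45,"ay":0.13,"az":-0.1},{"fingers":1,"dx":0.15,"dy":-1,"dz":-0.4,"ax":0.45,"ay":0.13,"az":-0.1},{"fingers":1,"dx":0.15,"dy":-1,"dz":-0.4,"ax":0.45,"ay":0.13,"az":-0.1},{"fingers":1,"dx":0.15,"dy":-1,"dz":-0.6,"ax":0.45,"ay":0.13,"az":-0.1},{"fingers":1,"dx":0.15,"dy":-1,"dz":-0.8,"ax":0.45,"ay":0.13,"az":-0.1},{"fingers":1,"dx":0.15,"dy":-0.8,"dz":-1,"ax":0.45,"ay":0.13,"az":-0.1},{"fingers":1,"dx":0.15,"dy":-0.4,"dz":-1,"ax":0.45,"ay":0.1,"az":-0.1},{"fingers":1,"dx":0.1,"dy":-0.3,"dz":-1,"ax":0.4,"ay":0.1,"az":-0.1}]' >/dev/null
python3 log.py; python3 go.py .4995 -.257 .057 90 75 1 -.1
python3 - <<'E'
from h import *
p,d=camera("wrist");save("w1",p);C=cloud("wrist",d)
for m in masks_of("wrist","cup"):
    px=m["pixels"]&(d>0);X=C[px];print(round(m["p"],2),m["extent"],np.percentile(X,[2,50,98],axis=0).round(3).tolist(),p[px].mean(0).astype(int))
E
```

```text
6.38 pos [ 0.4851 -0.3561  0.1003] q [ 1.05  1.48 -0.53  0.78 -0.34  1.88  0.74] op 0.998
z [ 0.014  0.959 -0.284] y [ 1.    -0.019 -0.013] F [ 0.  -0.6 -0.3]
target TCP [ 0.4995 -0.3536  0.0829] z [ 0.     0.966 -0.259]
shift/20mm [ 0.72  0.13 -0.87] turn/.08 [ 0.33 -0.16  0.23]
0.75 [0.0294, 0.4385, 0.2283, 0.719] [[0.304, -0.269, -0.002], [0.336, -0.26, 0.048], [0.355, -0.217, 0.071]] [22 65 32]
0.64 [0.4595, 0.4144, 0.6098, 0.7067] [[0.47, -0.284, 0.01], [0.495, -0.277, 0.06], [0.52, -0.231, 0.081]] [61 28 19]
0.57 [0.6069, 0.1033, 0.6656, 0.2213] [[0.604, 0.229, 0.022], [0.627, 0.235, 0.062], [0.656, 0.269, 0.094]] [61 28 19]
```

View pics/w1.png

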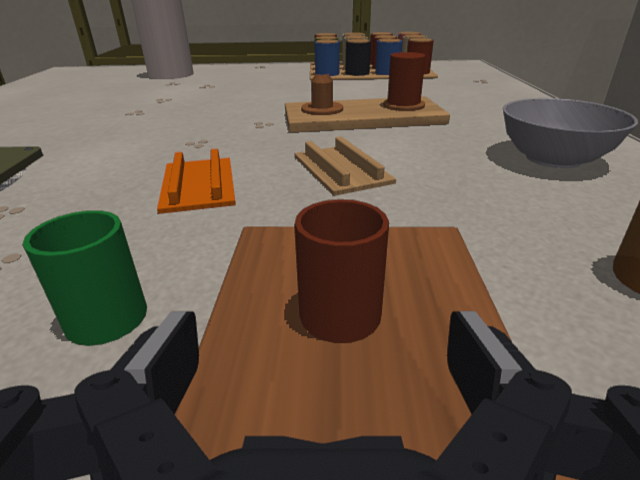

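Wrist view: the brown cup (340,270) stands between the jaws, about 12 mm right of centre. I'll correct that, advance and close.

```bash
python3 -m inch '[{"fingers":1,"dx":0.6,"dy":0.2,"dz":-0.9,"ax":0.3,"ay":-0.15,"az":0.2},{"fingers":1,"dx":0.05,"dy":0.9,"dz":-0.25,"ax":0,"ay":0,"az":0},{"fingers":1,"dx":0,"dy":0.9,"dz":-0.25,"ax":0,"ay":0,"az":0},{"fingers":1,"dx":0,"dy":0.9,"dz":-0.25,"ax":0,"ay":0,"az":0},{"fingers":1,"dx":0,"dy":0.9,"dz":-0.25,"ax":0,"ay":0,"az":0},{"fingers":1,"dx":0,"dy":0.9,"dz":-0.25,"ax":0,"ay":0,"az":0},{"fingers":1,"dx":0,"dy":0.5,"dz":-0.15,"ax":0,"ay":0,"az":0}]' >/dev/null
python3 log.py; python3 go.py .498 -.257 .057 90 75 1
```

```text
7.35 pos [ 0.4938 -0.2544  0.0568] q [ 1.02  1.47 -0.56  1.09 -0.34  1.58  0.82] op 1.001
z [ 0.011  0.962 -0.271] y [ 1.    -0.012 -0.002] F [-0.5 -0.6  0.1]
target TCP [ 0.498  -0.2357  0.0513] z [ 0.     0.966 -0.259]
shift/20mm [ 0.21  0.93 -0.28] turn/.08 [ 0.16 -0.03  0.14]
```

```bash
python3 -m inch '[{"fingers":1,"dx":0.2,"dy":0.7,"dz":-0.2,"ax":0.1,"ay":0,"az":0.1},{"fingers":1,"dx":0.05,"dy":0.3,"dz":-0.1,"ax":0.06,"ay":0,"az":0.06},{"fingers":0,"dx":0,"dy":0,"dz":0,"ax":0,"ay":0,"az":0},{"fingers":0,"dx":0,"dy":0,"dz":0,"ax":0,"ay":0,"az":0},{"fingers":0,"dx":0,"dy":0,"dz":0,"ax":0,"ay":0,"az":0},{"fingers":0,"dx":0,"dy":0,"dz":0,"ax":0,"ay":0,"az":0}]' >/dev/null
python3 log.py; python3 go.py .498 -.257 .057 90 75 1
```

```text
8.1 pos [ 0.4993 -0.2346  0.0517] q [ 1.01  1.48 -0.56  1.11 -0.35  1.55  0.82] op 0.647
z [-0.001  0.966 -0.26 ] y [ 1.     0.001 -0.001] F [ 0.5  1.  -0.3]
target TCP [ 0.498  -0.2357  0.0513] z [ 0.     0.966 -0.259]
shift/20mm [-0.06 -0.06 -0.02] turn/.08 [ 0.01 -0.01 -0.01]
```

```bash
python3 go.py .513 .032 .1 111.7 -15 1 .023
python3 - <<'E'
from ik import *
d=np.deg2rad;q=Q[-1]
for p,az,t in (((.5,-.235,.12),90,75),((.5,-.17,.15),95,50),((.51,-.05,.15),105,20),((.513,.032,.12),112,0),((.513,.032,.12),112,-15),((.513,.032,.03),112,-15)):
    o=tool(d(az),d(t),1);e,q=ik(np.array(p),o,[q]);print(az,t,round(e,3),q.round(2))
E
python3 -m inch '[{"fingers":0,"dx":0,"dy":0,"dz":0.5,"ax":0,"ay":0,"az":0},{"fingers":0,"dx":0,"dy":0,"dz":0.8,"ax":0,"ay":0,"az":0},{"fingers":0,"dx":0,"dy":0,"dz":1,"ax":0,"ay":0,"az":0},{"fingers":0,"dx":0,"dy":0,"dz":1,"ax":0,"ay":0,"az":0}]' >/dev/null; python3 log.py
```

```text
target TCP [0.5152 0.0265 0.0778] z [ 0.096 -0.24  -0.966]
shift/20mm [ 0.8  13.06  1.3 ] turn/.08 [-19.37  -3.73   3.72]
90 75 0.0 [ 1.02  1.38 -0.58  1.18 -0.38  1.57  0.78]
95 50 0.0 [ 0.88  1.06 -0.54  1.51 -0.27  1.17  0.73]
105 20 0.0 [ 0.43  0.77 -0.38  1.84 -0.09  0.71  0.47]
112 0 0.0 [-0.13  0.72 -0.04  2.    0.06  0.42  0.17]
112 -15 0.0 [-0.52  0.76  0.32  2.08  0.13  0.3  -0.02]
112 -15 0.0 [-0.51  0.94  0.31  2.11  0.11  0.1  -0.05]
8.6 pos [ 0.4987 -0.2356  0.1198] q [ 1.02  1.37 -0.58  1.18 -0.38  1.57  0.78] op 0.645
z [-0.     0.965 -0.263] y [ 1.    -0.001 -0.003] F [ 0.6 -0.4 -2.5]
```

```bash
python3 -m inch '[{"fingers":0,"dx":0.04,"dy":0.66,"dz":0,"ax":-0.97,"ay":-0.19,"az":0.19},{"fingers":0,"dx":0.04,"dy":0.66,"dz":0,"ax":-0.97,"ay":-0.19,"az":0.19},{"fingers":0,"dx":0.04,"dy":0.66,"dz":0,"ax":-0.97,"ay":-0.19,"az":0.19},{"fingers":0,"dx":0.04,"dy":0.66,"dz":0,"ax":-0.97,"ay":-0.19,"az":0.19},{"fingers":0,"dx":0.04,"dy":0.66,"dz":0,"ax":-0.97,"ay":-0.19,"az":0.19},{"fingers":0,"dx":0.04,"dy":0.66,"dz":0,"ax":-0.97,"ay":-0.19,"az":0.19},{"fingers":0,"dx":0.04,"dy":0.66,"dz":0,"ax":-0.97,"ay":-0.19,"az":0.19},{"fingers":0,"dx":0.04,"dy":0.66,"dz":0,"ax":-0.97,"ay":-0.19,"az":0.19},{"fingers":0,"dx":0.04,"dy":0.66,"dz":0,"ax":-0.97,"ay":-0.19,"az":0.19},{"fingers":0,"dx":0.04,"dy":0.66,"dz":0,"ax":-0.97,"ay":-0.19,"az":0.19}]' >/dev/null; python3 log.py;python3 go.py .513 .032 .1 111.7 -15 1 .023
```

```text
9.85 pos [ 0.5085 -0.1014  0.135 ] q [ 0.66  0.85 -0.47  1.82 -0.18  0.7   0.68] op 0.649
z [-0.01   0.475 -0.88 ] y [0.977 0.194 0.094] F [ 0.8 -0.5 -2.6]
target TCP [0.5152 0.0265 0.0778] z [ 0.096 -0.24  -0.966]
shift/20mm [ 0.34  6.39 -2.86] turn/.08 [-9.29 -1.58  1.74]
```

```bash
python3 -m inch '[{"fingers":0,"dx":0.03,"dy":0.68,"dz":0,"ax":-0.97,"ay":-0.17,"az":0.18},{"fingers":0,"dx":0.03,"dy":0.68,"dz":0,"ax":-0.97,"ay":-0.17,"az":0.18},{"fingers":0,"dx":0.03,"dy":0.68,"dz":0,"ax":-0.97,"ay":-0.17,"az":0.18},{"fingers":0,"dx":0.03,"dy":0.68,"dz":0,"ax":-0.97,"ay":-0.17,"az":0.18},{"fingers":0,"dx":0.03,"dy":0.68,"dz":-0.1,"ax":-0.97,"ay":-0.17,"az":0.18},{"fingers":0,"dx":0.03,"dy":0.68,"dz":-0.2,"ax":-0.97,"ay":-0.17,"az":0.18},{"fingers":0,"dx":0.03,"dy":0.68,"dz":-0.2,"ax":-0.97,"ay":-0.17,"az":0.18},{"fingers":0,"dx":0.03,"dy":0.68,"dz":-0.2,"ax":-0.97,"ay":-0.17,"az":0.18},{"fingers":0,"dx":0.03,"dy":0.6,"dz":-0.3,"ax":-0.97,"ay":-0.17,"az":0.18},{"fingers":0,"dx":0.03,"dy":0.3,"dz":-0.3,"ax":-0.5,"ay":-0.1,"az":0.1}]' >/dev/null; python3 log.py;python3 go.py .513 .032 .1 111.7 -15 1 .023
```

```text
11.1 pos [0.51   0.0422 0.1224] q [-0.56  0.76  0.35  2.1   0.1   0.28 -0.01] op 0.648
z [ 0.113 -0.237 -0.965] y [0.927 0.375 0.016] F [ 0.3  0.2 -2.1]
target TCP [0.5152 0.0265 0.0778] z [ 0.096 -0.24  -0.966]
shift/20mm [ 0.26 -0.79 -2.23] turn/.08 [-0.03  0.2  -0.07]
```

```bash
python3 -m inch '[{"fingers":0,"dx":0.2,"dy":-0.6,"dz":-0.4,"ax":0,"ay":0.2,"az":-0.06},{"fingers":0,"dx":0.05,"dy":-0.2,"dz":-0.9,"ax":0,"ay":0,"az":0},{"fingers":0,"dx":0,"dy":0,"dz":-0.9,"ax":0,"ay":0,"az":0},{"fingers":0,"dx":0,"dy":0,"dz":-0.8,"ax":0,"ay":0,"az":0}]' >/dev/null; python3 log.py;python3 go.py .513 .032 .046 111.7 -15 1 .023
python3 - <<'E'
from h import *
for n in("scene","top","wrist"):
    p,d=camera(n);save("c_"+n,p)
a=cv2.imread('pics/c_scene.png')[200:400,250:500];b=cv2.imread('pics/c_top.png')[200:320,230:380];c=cv2.imread('pics/c_wrist.png')
cv2.imwrite('pics/m1.png',np.hstack([cv2.resize(a,(400,320)),cv2.resize(c,(400,320))]))
E
```

```text
11.6 pos [0.515  0.0277 0.0631] q [-0.49  0.87  0.31  2.1   0.09  0.17 -0.01] op 0.646
z [ 0.095 -0.23  -0.969] y [0.93  0.367 0.005] F [-0.  -0.6 -1.6]
target TCP [0.5152 0.0265 0.0238] z [ 0.096 -0.24  -0.966]
shift/20mm [ 0.01 -0.06 -1.97] turn/.08 [-0.14  0.01  0.03]
```

View pics/m1.png

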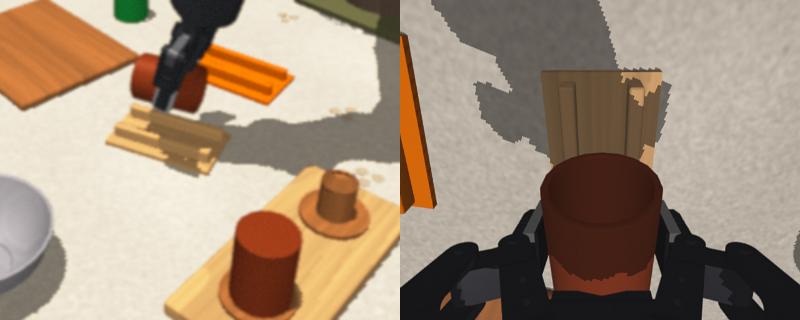

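The cup is held horizontally (wrist crop 600,220), centred over the cradle rails and with its mouth to the far end. Lowering it now.

```bash
python3 -m inch '[{"fingers":0,"dx":0,"dy":-0.03,"dz":-0.8,"ax":-0.1,"ay":0,"az":0},{"fingers":0,"dx":0,"dy":0,"dz":-0.6,"ax":0,"ay":0,"az":0},{"fingers":0,"dx":0,"dy":0,"dz":-0.3,"ax":0,"ay":0,"az":0},{"fingers":0,"dx":0,"dy":0,"dz":-0.1,"ax":0,"ay":0,"az":0}]' >/dev/null; python3 log.py;python3 go.py .513 .032 .044 111.7 -15 1 .023
```

```text
12.25 pos [0.5152 0.0275 0.0253] q [-0.49  0.95  0.31  2.1   0.09  0.09 -0.02] op 0.649
z [ 0.096 -0.238 -0.966] y [0.93  0.368 0.001] F [ 0.7 -0.1 -2. ]
target TCP [0.5152 0.0265 0.0218] z [ 0.096 -0.24  -0.966]
shift/20mm [ 0.   -0.05 -0.18] turn/.08 [-0.03  0.    0.02]
```

```bash
python3 -m inch '[{"fingers":0,"dx":0,"dy":0,"dz":-0.1,"ax":0,"ay":0,"az":0},{"fingers":0,"dx":0,"dy":0,"dz":-0.1,"ax":0,"ay":0,"az":0}]'; python3 -m inch '[{"fingers":0,"dx":0,"dy":0,"dz":-0.05,"ax":0,"ay":0,"az":0}]'
```

```text
clock: 12.5
position: [0.5148, 0.0269, 0.0222]
ee_rot: [0.108, 0.558, 0.82, -0.073]
contact_force: [-5.2, 3.4, 22.0]
opening: 0.646
clock: 12.62
position: [0.5148, 0.0269, 0.0224]
ee_rot: [0.108, 0.558, 0.82, -0.073]
contact_force: [-2.1, 3.1, 9.1]
opening: 0.65
```

```bash
python3 -m inch '[{"fingers":0.8,"dx":0,"dy":0,"dz":0,"ax":0,"ay":0,"az":0},{"fingers":1,"dx":0,"dy":0,"dz":0,"ax":0,"ay":0,"az":0},{"fingers":1,"dx":0,"dy":0,"dz":0.1,"ax":0,"ay":0,"az":0},{"fingers":1,"dx":0,"dy":0,"dz":0,"ax":0,"ay":0,"az":0}]'
python3 go.py .5185 .018 .046 111.7 15 1 .021
python3 - <<'E'
from h import *
p,d=camera("wrist");save("w2",p);C=cloud("wrist",d)
for m in masks_of("wrist","cup"):
    px=m["pixels"]&(d>0);X=C[px];v,u=np.nonzero(px);print(round(m["p"],2),u.mean(),v.mean(),np.percentile(X,[2,50,98],axis=0).round(3).tolist(),p[px].mean(0).astype(int))
p,d=camera("scene");save("s2",cv2.resize(p[200:360,270:470],(400,320)))
a=cv2.imread('pics/w2.png');cv2.imwrite('pics/m2.png',np.hstack([cv2.imread('pics/s2.png'),cv2.resize(a,(400,320))]))
E
```

```text
clock: 13.12
position: [0.5158, 0.0267, 0.0254]
ee_rot: [0.109, 0.558, 0.82, -0.072]
contact_force: [-0.3, -0.1, 0.9]
opening: 0.998
target TCP [0.5165 0.0231 0.0257] z [-0.096  0.24  -0.966]
shift/20mm [ 0.04 -0.18  0.02] turn/.08 [6.06 2.45 0.05]
0.64 318.38425794752646 329.870657902193 [[0.48, 0.017, 0.019], [0.508, 0.045, 0.062], [0.534, 0.067, 0.071]] [75 35 23]
```

View pics/m2.png

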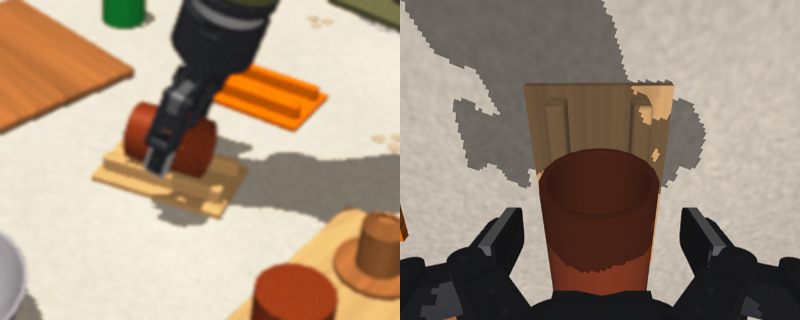

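The cup lies between the rails and is released; both fingers are clear of it (right crop). Now I rock the open gripper the other way and regrip nearer the bottom.

```bash
python3 -m inch '[{"fingers":1,"dx":0,"dy":0,"dz":0.1,"ax":0.85,"ay":0.34,"az":0},{"fingers":1,"dx":0,"dy":0,"dz":0,"ax":0.85,"ay":0.34,"az":0},{"fingers":1,"dx":0,"dy":0,"dz":0,"ax":0.85,"ay":0.34,"az":0},{"fingers":1,"dx":0,"dy":0,"dz":0,"ax":0.85,"ay":0.34,"az":0},{"fingers":1,"dx":0,"dy":-0.05,"dz":0,"ax":0.85,"ay":0.34,"az":0},{"fingers":1,"dx":0,"dy":-0.05,"dz":0,"ax":0.85,"ay":0.34,"az":0},{"fingers":1,"dx":0,"dy":-0.05,"dz":0,"ax":0.85,"ay":0.34,"az":0}]' >/dev/null; python3 log.py
python3 go.py .5185 .018 .046 111.7 15 1 .021
```

```text
14.15 pos [0.5145 0.0255 0.027 ] q [ 0.23  0.95 -0.35  1.92  0.1   0.4   0.29] op 1.0
z [-0.096  0.245 -0.965] y [0.928 0.372 0.002] F [ 0.3  0.8 -1. ]
target TCP [0.5165 0.0231 0.0257] z [-0.096  0.24  -0.966]
shift/20mm [ 0.1  -0.12 -0.06] turn/.08 [-0.06  0.01 -0.03]
```

```bash
python3 -m inch '[{"fingers":1,"dx":0.06,"dy":-0.08,"dz":-0.05,"ax":-0.06,"ay":0,"az":0},{"fingers":0,"dx":0,"dy":0,"dz":0,"ax":0,"ay":0,"az":0},{"fingers":0,"dx":0,"dy":0,"dz":0,"ax":0,"ay":0,"az":0},{"fingers":0,"dx":0,"dy":0,"dz":0,"ax":0,"ay":0,"az":0},{"fingers":0,"dx":0,"dy":0,"dz":0,"ax":0,"ay":0,"az":0}]' >/dev/null; python3 log.py
python3 -m inch '[{"fingers":0,"dx":0,"dy":0,"dz":0.5,"ax":0,"ay":0,"az":0},{"fingers":0,"dx":0,"dy":0,"dz":0.9,"ax":0,"ay":0,"az":0},{"fingers":0,"dx":0,"dy":0,"dz":1,"ax":0,"ay":0,"az":0},{"fingers":0,"dx":0,"dy":0,"dz":1,"ax":0,"ay":0,"az":0}]' >/dev/null; python3 log.py
python3 go.py .4955 .2385 .15 -80 75 0 .021
python3 - <<'E'
from ik import *
print(x.round(4))
d=np.deg2rad;q=Q[-1]
for p,az,t in (((.515,.03,.12),-68,0),((.51,.08,.17),-70,20),((.5,.15,.17),-75,50),((.495,.22,.15),-80,75),((.495,.22,.06),-80,75)):
    o=tool(d(az),d(t),0);e,q=ik(np.array(p),o,[q]);print(az,t,round(e,3),q.round(2))
E
```

```text
14.78 pos [0.5163 0.0229 0.026 ] q [ 0.22  0.95 -0.34  1.92  0.1   0.4   0.28] op 0.643
z [-0.094  0.235 -0.967] y [0.929 0.371 0.   ] F [ 0.4 -1.4  0.3]
15.28 pos [0.514  0.0252 0.0973] q [ 0.24  0.83 -0.38  1.9   0.07  0.54  0.28] op 0.645
z [-0.098  0.236 -0.967] y [ 0.927  0.374 -0.003] F [ 0.9 -0.2 -1. ]
target TCP [0.499  0.2185 0.1446] z [ 0.168 -0.951 -0.259]
shift/20mm [-0.75  9.67  2.37] turn/.08 [-18.86  -5.43  -2.03]
[ 3.470e-01  1.000e-04 -1.880e-02  5.635e-01  1.000e-04 -2.710e-02
  3.448e-01  1.000e-04 -1.000e-04  3.336e-01]
-68 0 0.0 [-0.08  0.72 -0.11  1.99  0.17  0.43  0.06]
-70 20 0.0 [-0.65  0.69  0.3   2.01  0.33  0.51 -0.36]
-75 50 0.0 [-1.13  0.99  0.58  1.83  0.4   0.86 -0.76]
-80 75 0.0 [-1.24  1.33  0.63  1.45  0.36  1.36 -0.83]
-80 75 0.0 [-1.22  1.47  0.59  1.37  0.32  1.33 -0.89]
```

```bash
python3 -m inch '[{"fingers":0,"dx":-0.04,"dy":0.48,"dz":0.3,"ax":-0.95,"ay":-0.27,"az":-0.1},{"fingers":0,"dx":-0.04,"dy":0.48,"dz":0.3,"ax":-0.95,"ay":-0.27,"az":-0.1},{"fingers":0,"dx":-0.04,"dy":0.48,"dz":0.3,"ax":-0.95,"ay":-0.27,"az":-0.1},{"fingers":0,"dx":-0.04,"dy":0.48,"dz":0.3,"ax":-0.95,"ay":-0.27,"az":-0.1},{"fingers":0,"dx":-0.04,"dy":0.48,"dz":0.3,"ax":-0.95,"ay":-0.27,"az":-0.1},{"fingers":0,"dx":-0.04,"dy":0.48,"dz":0.2,"ax":-0.95,"ay":-0.27,"az":-0.1},{"fingers":0,"dx":-0.04,"dy":0.48,"dz":0.2,"ax":-0.95,"ay":-0.27,"az":-0.1},{"fingers":0,"dx":-0.04,"dy":0.48,"dz":0.2,"ax":-0.95,"ay":-0.27,"az":-0.1},{"fingers":0,"dx":-0.04,"dy":0.48,"dz":0.2,"ax":-0.95,"ay":-0.27,"az":-0.1},{"fingers":0,"dx":-0.04,"dy":0.48,"dz":0.2,"ax":-0.95,"ay":-0.27,"az":-0.1}]' >/dev/null; python3 log.py;python3 go.py .4955 .2385 .15 -80 75 0 .021
```

```text
16.52 pos [0.504  0.1297 0.1598] q [-0.9   0.82  0.43  1.91  0.32  0.68 -0.55] op 0.646
z [ 0.115 -0.503 -0.857] y [ 0.961  0.274 -0.032] F [ 0.4 -0.2 -3.2]
target TCP [0.499  0.2185 0.1446] z [ 0.168 -0.951 -0.259]
shift/20mm [-0.25  4.44 -0.76] turn/.08 [-9.27 -2.53 -1.08]
```

```bash
python3 -m inch '[{"fingers":0,"dx":-0.03,"dy":0.46,"dz":-0.05,"ax":-0.93,"ay":-0.25,"az":-0.1},{"fingers":0,"dx":-0.03,"dy":0.46,"dz":-0.05,"ax":-0.93,"ay":-0.25,"az":-0.1},{"fingers":0,"dx":-0.03,"dy":0.46,"dz":-0.05,"ax":-0.93,"ay":-0.25,"az":-0.1},{"fingers":0,"dx":-0.03,"dy":0.46,"dz":-0.05,"ax":-0.93,"ay":-0.25,"az":-0.1},{"fingers":0,"dx":-0.03,"dy":0.46,"dz":-0.05,"ax":-0.93,"ay":-0.25,"az":-0.1},{"fingers":0,"dx":-0.03,"dy":0.46,"dz":-0.05,"ax":-0.93,"ay":-0.25,"az":-0.1},{"fingers":0,"dx":-0.03,"dy":0.46,"dz":-0.05,"ax":-0.93,"ay":-0.25,"az":-0.1},{"fingers":0,"dx":-0.03,"dy":0.46,"dz":-0.05,"ax":-0.93,"ay":-0.25,"az":-0.1},{"fingers":0,"dx":-0.03,"dy":0.46,"dz":-0.05,"ax":-0.93,"ay":-0.25,"az":-0.1},{"fingers":0,"dx":0,"dy":0.1,"dz":-0.05,"ax":-0.5,"ay":-0.2,"az":-0.1}]' >/dev/null; python3 log.py;python3 go.py .4955 .2385 .15 -80 75 0 .021
```

```text
17.77 pos [0.4888 0.2346 0.1448] q [-1.25  1.31  0.62  1.44  0.33  1.35 -0.81] op 0.64
z [ 0.171 -0.936 -0.307] y [ 0.983  0.183 -0.011] F [ 0.1  0.4 -1.7]
target TCP [0.499  0.2185 0.1446] z [ 0.168 -0.951 -0.259]
shift/20mm [ 0.51 -0.81 -0.01] turn/.08 [-0.6  -0.24 -0.12]
```

```bash
python3 -m inch '[{"fingers":0,"dx":0.4,"dy":-0.6,"dz":0,"ax":-0.5,"ay":-0.2,"az":-0.1},{"fingers":0,"dx":0.1,"dy":-0.2,"dz":0,"ax":-0.1,"ay":-0.03,"az":0},{"fingers":0,"dx":0,"dy":0,"dz":0,"ax":0,"ay":0,"az":0}]' >/dev/null; python3 log.py;python3 go.py .4955 .2385 .15 -80 75 0 .021
cat > fit.py <<'E'
from h import *
from scipy.optimize import least_squares
import sys
zmin,zmax=map(float,sys.argv[1:3])
for n in("scene","top"):
    p,d=camera(n);save("f_%s_%d"%(n,int(zmax*1000)),p);C=cloud(n,d)
    for m in masks_of(n,"cup"):
        px=m["pixels"]&(d>0);X=C[px];c=np.median(X,0)
        if np.hypot(c[0]-.4955,c[1]-.2385)>.06: continue
        print(n,"p",round(m["p"],2),"n",len(X),"zrange",np.percentile(X[:,2],[1,99]).round(3))
        Y=X[(X[:,2]>zmin)&(X[:,2]<zmax)]
        if n=="scene" and len(Y)>50:
            zc=Y[:,2].mean()
            f=lambda a:np.hypot(Y[:,0]-a[0]-a[2]*(Y[:,2]-zc),Y[:,1]-a[1]-a[3]*(Y[:,2]-zc))-.028
            r=least_squares(f,[c[0],c[1],0,0],loss='soft_l1',f_scale=.001);print(" axis at z",zc.round(3),r.x.round(4),"deg",np.rad2deg(r.x[2:]).round(1),"rms",np.sqrt(np.mean(r.fun**2)).round(4))
        if n=="top":
            T=X[X[:,2]>np.percentile(X[:,2],90)-.006];print(" top ctr",cv2.minEnclosingCircle((T[:,:2]*1000).astype(np.float32)),T.mean(0).round(4))
E
python3 fit.py .12 .18
python3 -c "
import cv2,numpy as np
a=cv2.imread('pics/f_scene_180.png')[240:440,340:590];cv2.imwrite('pics/m3.png',cv2.resize(a,(750,600)))"
```

```text
18.15 pos [0.4981 0.2184 0.1433] q [-1.24  1.35  0.64  1.44  0.35  1.35 -0.82] op 0.647
z [ 0.166 -0.951 -0.262] y [ 0.985  0.173 -0.004] F [-0.6 -1.  -2.2]
target TCP [0.499  0.2185 0.1446] z [ 0.168 -0.951 -0.259]
shift/20mm [0.04 0.   0.06] turn/.08 [-0.03 -0.05  0.  ]
scene p 0.7 n 1596 zrange [-0.     0.177]
 axis at z 0.165 [ 0.4935  0.2369  0.004  -0.0126] deg [ 0.2 -0.7] rms 0.0084
top p 0.77 n 852 zrange [0.104 0.181]
 top ctr ((495.9128112792969, 234.6161651611328), 28.071212768554688) [0.4962 0.234  0.1764]
```

View pics/m3.png

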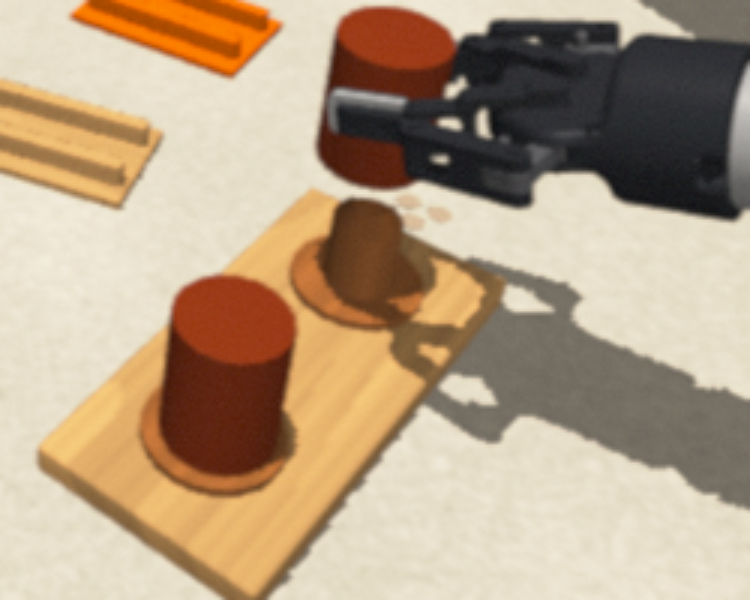

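The cup hangs upside down and vertical above the free peg (crop 390,100 over 370,250). The top view puts it about 4 mm short in y, so I'll correct that and go down while watching the force.

```bash
python3 -m inch '[{"fingers":0,"dx":0,"dy":0.18,"dz":0,"ax":0,"ay":0,"az":0},{"fingers":0,"dx":0,"dy":0,"dz":-0.6,"ax":0,"ay":0,"az":0},{"fingers":0,"dx":0,"dy":0,"dz":-0.6,"ax":0,"ay":0,"az":0},{"fingers":0,"dx":0,"dy":0,"dz":-0.6,"ax":0,"ay":0,"az":0}]'; python3 go.py .4955 .2420 .065 -80 75 0 .021
python3 -m inch '[{"fingers":0,"dx":0,"dy":0,"dz":-0.5,"ax":0,"ay":0,"az":0},{"fingers":0,"dx":0,"dy":0,"dz":-0.5,"ax":0,"ay":0,"az":0}]'; python3 go.py .4955 .2420 .065 -80 75 0 .021
```

```text
clock: 18.85
position: [0.4983, 0.224, 0.1056]
ee_rot: [0.464, 0.51, 0.61, -0.39]
contact_force: [-0.0, -0.2, -2.2]
opening: 0.647
target TCP [0.499  0.222  0.0596] z [ 0.168 -0.951 -0.259]
shift/20mm [ 0.04 -0.1  -2.3 ] turn/.08 [-0.07 -0.04 -0.02]
clock: 19.1
position: [0.498, 0.2236, 0.0832]
ee_rot: [0.464, 0.51, 0.61, -0.39]
contact_force: [0.1, 0.2, -1.9]
opening: 0.645
target TCP [0.499  0.222  0.0596] z [ 0.168 -0.951 -0.259]
shift/20mm [ 0.05 -0.08 -1.18] turn/.08 [-0.06 -0.05 -0.02]
```

```bash
python3 -m inch '[{"fingers":0,"dx":0.03,"dy":-0.08,"dz":-0.5,"ax":-0.06,"ay":-0.04,"az":0},{"fingers":0,"dx":0,"dy":0,"dz":-0.2,"ax":0,"ay":0,"az":0},{"fingers":0,"dx":0,"dy":0,"dz":-0.1,"ax":0,"ay":0,"az":0}]'
python3 -m inch '[{"fingers":0,"dx":0,"dy":0,"dz":-0.1,"ax":0,"ay":0,"az":0},{"fingers":0,"dx":0,"dy":0,"dz":-0.05,"ax":0,"ay":0,"az":0}]'
```

```text
clock: 19.48
position: [0.4985, 0.2216, 0.0654]
ee_rot: [0.467, 0.509, 0.608, -0.392]
contact_force: [0.1, 0.4, -2.3]
opening: 0.643
clock: 19.73
position: [0.4985, 0.2213, 0.0645]
ee_rot: [0.468, 0.509, 0.607, -0.392]
contact_force: [-2.3, 2.0, 2.1]
opening: 0.642
```

```bash
python3 fit.py .04 .1
```

```text
scene p 0.6 n 1413 zrange [0.023 0.099]
 axis at z 0.088 [ 0.4937  0.2398 -0.0019 -0.0167] deg [-0.1 -1. ] rms 0.0087
top p 0.88 n 741 zrange [0.022 0.103]
 top ctr ((497.0422058105469, 236.7844696044922), 28.246015548706055) [0.4968 0.2364 0.0975]
```

Top of the cup at z = 0.098, as it must be when seated; contact is felt. One more small push down, then release and retreat along the tool axis.

```bash
python3 -m inch '[{"fingers":0,"dx":0,"dy":0,"dz":-0.05,"ax":0,"ay":0,"az":0}]'
python3 -m inch '[{"fingers":0.8,"dx":0,"dy":0,"dz":0,"ax":0,"ay":0,"az":0},{"fingers":1,"dx":0,"dy":0,"dz":0,"ax":0,"ay":0,"az":0},{"fingers":1,"dx":0,"dy":0,"dz":0,"ax":0,"ay":0,"az":0},{"fingers":1,"dx":-0.05,"dy":0.3,"dz":0.08,"ax":0,"ay":0,"az":0},{"fingers":1,"dx":-0.1,"dy":0.6,"dz":0.15,"ax":0,"ay":0,"az":0},{"fingers":1,"dx":-0.15,"dy":0.9,"dz":0.25,"ax":0,"ay":0,"az":0},{"fingers":1,"dx":-0.15,"dy":0.9,"dz":0.25,"ax":0,"ay":0,"az":0},{"fingers":1,"dx":-0.15,"dy":0.9,"dz":0.25,"ax":0,"ay":0,"az":0},{"fingers":1,"dx":-0.15,"dy":0.9,"dz":0.25,"ax":0,"ay":0,"az":0},{"fingers":1,"dx":0,"dy":0.5,"dz":0.3,"ax":0,"ay":0,"az":0}]'
python3 fit.py .04 .1
python3 -c "
import cv2,numpy as np
a=cv2.imread('pics/f_scene_100.png')[240:440,340:590];b=cv2.imread('pics/f_top_100.png')[100:340,100:300];cv2.imwrite('pics/m4.png',np.hstack([cv2.resize(a,(480,384)),cv2.resize(b,(320,384))]))"
```

```text
clock: 20.05
position: [0.4985, 0.2212, 0.0644]
ee_rot: [0.468, 0.509, 0.606, -0.393]
contact_force: [-2.9, 1.6, 4.6]
opening: 0.646
clock: 21.3
position: [0.4826, 0.3288, 0.0945]
ee_rot: [0.467, 0.509, 0.609, -0.39]
contact_force: [1.1, -0.5, -0.2]
opening: 0.999
scene p 0.84 n 2011 zrange [0.023 0.098]
 axis at z 0.079 [ 0.4935  0.2399 -0.0043 -0.0062] deg [-0.2 -0.4] rms 0.0071
top p 0.92 n 696 zrange [0.033 0.102]
 top ctr ((496.42108154296875, 236.25303649902344), 27.784969329833984) [0.4964 0.2361 0.0976]
```

View pics/m4.png

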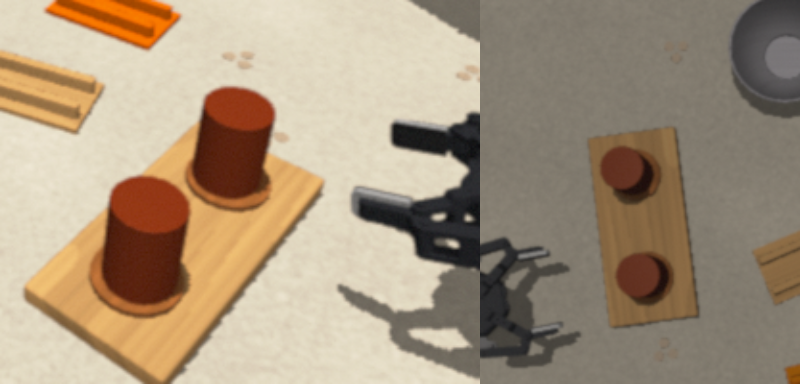

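Both cups now stand upside down on their pegs (left crop 235,140 and 145,240). The gripper is open and clear. Handing in.

```bash
python3 -c "
from station import *
print(hand_in())"
```

```text
the job is handed in; nothing more can be done
None
```

I laid the brown cup on its side in the wooden cradle and let go of it. I then regripped it with the tool leaning the other way, set it upside down over the free peg, and handed in at about 21.5 s of the 56 s.

- **Cup in the cradle:** the pictures showed it lying between the rails with both fingers clear of it.
- **Cup on the peg:** the top camera, after release, puts the top of the cup at z = 0.098 m, which is the seated height with the rim on the foot. Its centre is about 2–3 mm from the peg axis and it stands vertical.
- **Robot:** the gripper is open and about 100 mm clear of the cup, and the measured forces were near zero.
- **Bystanders:** the other drying cup looks unmoved on its peg in the last picture. I did not re-measure it, the jar or the bowl, but the arm kept clear of all three.

Two checks did not fully agree. The scene-camera cylinder fit was poor (rms 7 mm); it gave a tilt under 1° and a centre about 4–5 mm from the top camera's. While lowering the cup I felt contact at a TCP height of 64 mm, not the 60 mm I predicted, probably because the grip sat a few millimetres off along the cup. I went by the contact and the measured top height.

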